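Stir the scent beads in the entry tin

ROBOT

A 7-joint arm with a two-finger parallel gripper is mounted at the origin on the work surface. World frame = base frame: x ahead of the robot, y to its left, z up, the work surface at z = 0. Lengths are in m, angles in rad, forces in N, time in s.
With the tool pointing down it reaches from about 0.35 to 0.9 m from the base axis. Payload 7.2 kg.
Tool frame: the origin (TCP) lies midway between the tips of the shut fingers; the grasp point (between the pads) lies 19 mm behind it; z points along the fingers, y is the line along which they close (so a half turn about z gives the same grasp; the last joint's range is limited). The gripper opens to 85 mm and grips with 20 to 120 N. Pads are 22 mm wide; open, the fingers measure 114 mm over their backs; the gripper's body (76 mm by 85 mm) begins 54 mm behind the grasp point. The pads swing forward as they close: fully open they stand 13 mm farther back than shut.
Start: joints at [-1.29, 0.411, -0.013, 1.596, 0.006, 1.134, -0.082], TCP at [0.214, 0.587, 0.231] pointing down, gripper open.
Joint ranges: [-2.95, 2.95], [-0.29, 1.99], [-1.47, 1.44], [0.14, 2.54], [-1.03, 4.17], [0.13, 1.85], [-2.86, 2.86]. Speed limits (rad/s): [2.39, 2.39, 3.01, 3.01, 3.14, 3.14, 3.14].

INTERFACE

Orientations are given as [roll, pitch, yaw] about the fixed x, y, z axes, in that order (R = Rz(yaw) Ry(pitch) Rx(roll)).
In Python, from workcell import * gives the robot as it stands. Calls block until the motion is done:
- move_to(position, orientation): joint-space move of the TCP to a pose.
- line_to(position, rot=None, feed=0.15, threshold=None): straight line of the TCP; rot=None keeps the orientation; feed is the mean speed in m/s. With threshold (N) it stops when the force on the tool has changed by that much, and returns True; else False.
- goto_joints(angles): joint-space move.
- grip(opening): finger opening in m; the grip force is fixed at half the most; returns when the fingers have stopped.
- wait(seconds).
- ik(position, orientation): joint angles nearest the present ones, or None.
- get_state(): the state.
- snapshot(name): name is "scene" or "top" or "wrist"; returns (picture, depth): 420x560x3 uint8, red, green, blue; 420x560 float32, m along the optical axis (not along the pixel's ray), 0 where there is no reading.
- camera_params(name): a dict with "mtx" (3x3 intrinsics, pixels), "R" (3x3) and "t" (3): a world point X has camera coordinates R X + t. Camera axes: x right, y down, z forward; pixel columns grow to the right and rows downward; lengths in m; the calibration is good to about 2 mm. The wrist camera is an equidistant fisheye: a pixel r from the principal point sees the ray r / f radians off the axis. A picture is of the moment at which its call begins: read the wrist's pose just before it. camera_params takes no time and is no camera call; for the wrist camera it gives the pose at the moment of the call.
A pose or a line that the arm cannot do raises PlanningError and nothing moves.
- hand_in(): hands the job in; it is judged then, once.
The state is a dict: "time": time; "joint_pos": joint angles; "qd": joint speeds; "tau": joint torques, N m; "position": TCP position; "orientation": TCP orientation; "contact_force": force on the tool from outside, world axes, zero at the start; "torque": the same for the moment, N m; "grip_width": finger opening in m; "grip_force": force on a finger pad.
Only numpy, scipy, OpenCV 4.12 (cv2) and the standard library are available. Lean on these libraries where they do the work, as an engineer would, in place of code of your own. Each camera call takes 0.05 s, during which the arm holds its last target. There are 200 camera calls.

TASK

Freshen the entry's scent tin: squeeze the two orange tabs of its cover together, lift the cover off and lay it flat, right way up, in the middle of the black rubber mat. Then take the stirrer from its rest and stir the beads with it, never with the fingers, round the tin until all three blue beads, huddled on one side at first, lie wholly in the opposite half of the tin and at least two of the white ones have clearly shifted too. Keep all the beads in the tin, hang the stirrer upright in its rest again, and leave the cover on the mat and everything else as it was.

Things in the scene. Friction and masses are not known exactly. Their poses are not given: they have to be found in the camera images.
- scent_tin: Round steel tin, fixed. Outer diameter 120, inner 110, 44 high, floor 4 thick. Origin: centre of its underside, z up. At its +y and -y sides a dark keeper bracket stands outside the rim (30 wide along x, 61 to 74 from the tin's axis, top 60 above the shelf); its overhang holds down the tongue of a cover tab.
- tin_cover: Loose aluminium snap cover, 0.15 to 0.25 kg. Plug 106 across, 6 deep, under a plate 120 across, 4 thick; on top a central block (32 along x, 22 along y) between two orange spring tabs on its y axis. Origin: centre of the plug's underside (38 above the shelf closed, 5 on the black rubber mat); axes as the tin's when closed. With both tabs fully in (faces 38 apart) it lifts straight out, carried by them.
- tab_a (a joint): Travel of the orange tab on the cover's +y side: 0 is out (locked), 0.009 m fully in towards the cover's centre; its tongue clears the keeper from about 0.0055. Springs back, about 2 N at rest to 6.5 N fully in.
- tab_b (a joint): The same for the tab on the cover's -y side (moves towards +y).
- tab_a_face (a point): Middle of tab a's outward (+y) face: an upright orange plate 26 wide along x, 6 thick, 10 to 46 above the cover's origin; this point is 28 from the cover's axis when out, 36 above its origin. The outward faces are 56 apart when out. Fingertips more than 24 above the cover's origin clear the keepers and tongues.
- tab_b_face (a point): The same on tab b, facing the cover's -y.
- bead_blue1: Glossy blue ceramic scent bead, a ball 20 in diameter, 15 g, glazed and slippery (friction about 0.25), loose on the tin's floor in one layer, under the cover at the start. Origin: its centre (14 above the shelf when on the tin's floor). Starts near (36, 21.6) in the tin's frame.
- bead_blue2: Glossy blue ceramic scent bead, a ball 20 in diameter, 15 g, glazed and slippery (friction about 0.25), loose on the tin's floor in one layer, under the cover at the start. Origin: its centre (14 above the shelf when on the tin's floor). Starts near (42, 0) in the tin's frame.
- bead_blue3: Glossy blue ceramic scent bead, a ball 20 in diameter, 15 g, glazed and slippery (friction about 0.25), loose on the tin's floor in one layer, under the cover at the start. Origin: its centre (14 above the shelf when on the tin's floor). Starts near (36, -21.6) in the tin's frame.
- bead_pale1: White ceramic scent bead, a ball 20 in diameter, 15 g, glazed and slippery (friction about 0.25), loose on the tin's floor in one layer, under the cover at the start. Origin: its centre (14 above the shelf when on the tin's floor). Starts near (0, 38) in the tin's frame.
- bead_pale2: White ceramic scent bead, a ball 20 in diameter, 15 g, glazed and slippery (friction about 0.25), loose on the tin's floor in one layer, under the cover at the start. Origin: its centre (14 above the shelf when on the tin's floor). Starts near (-32.9, 19) in the tin's frame.
- bead_pale3: White ceramic scent bead, a ball 20 in diameter, 15 g, glazed and slippery (friction about 0.25), loose on the tin's floor in one layer, under the cover at the start. Origin: its centre (14 above the shelf when on the tin's floor). Starts near (-32.9, -19) in the tin's frame.
- bead_pale4: White ceramic scent bead, a ball 20 in diameter, 15 g, glazed and slippery (friction about 0.25), loose on the tin's floor in one layer, under the cover at the start. Origin: its centre (14 above the shelf when on the tin's floor). Starts near (0, -38) in the tin's frame.
- stirrer: Loose dark wooden stirrer, about 60 g, hanging upright in its rest at the start. Origin: centre of its lower tip, z up along it. Rod 14 in diameter from 0 to 66, collar 38 in diameter from 66 to 71, square handle 24 x 24 (sides along x and y, which start as the rest's) from 71 to 121; hold it near 90, firmly. Tip 24 above the shelf when hung.
- stirrer_collar (a point): Underside of the stirrer's collar, on its axis, 66 above the tip; it bears on the rest's prongs, 90 above the shelf when hung. In use: the stirrer turns in the grip if its tip meets more than some 7 N, so push beads along the tin's wall (rod about 43 from the tin's axis), not straight against it.
- stirrer_rest: Fixed wooden rest. Origin: centre of the slot at shelf level. Two level prongs run along its x axis from -24 to +49, 10 wide, 10 thick, tops 90 above the shelf, slot 24 wide between them, open at the -x end and from above; a post (front face at x = +35) carries them. The stirrer hangs by its collar, rod in the slot, and goes in and out straight up and down or along -x.
- rubber_mat: Fixed round black rubber mat, 150 in diameter, 5 thick. Origin: centre of its underside.
- earbud_case: Bystander: loose black earbud case, 50 x 60 x 26, origin under its centre.
- watch_puck: Bystander: round white smartwatch puck stuck to the shelf, 56 in diameter, 9 high.
- whistle: Bystander: loose yellow plastic whistle, about 52 x 18 x 22, origin under its middle.
- seal_case: Bystander: loose red round-ended case for a name seal, 66 long, 18 thick, lying on its side.
- phone_stand: Bystander: fixed aluminium phone stand, 90 x 80, 100 high.
- switch_plate: Bystander: fixed white plate, 120 x 70 x 8, with a small toggle switch (about 60 high in all).
- toggle (a joint): Bystander: lever angle of the small toggle switch on the white plate, 0 as it stands (leaning to the plate's -x), up to 1.0 rad flipped.
Things that resemble listed ones, but are neither listed nor needed, are in the scene too. Of the things that look like the rubber_mat, take the one that is nearest to the robot's base at the start.

How it is judged:
By the outcome, as a careful person would: the job done as asked, in the order asked, and still so for the second after the job is handed in, with the robot touching nothing.
It also fails if it takes over 58 s, if anything falls off the work surface, if the arm or the gripper's body presses on something with over 40 N, if the wrist force passes 120 N, or if a joint passes its speed limit or range.

## Working session

There is one attempt and no reset: what is moved stays moved. The work goes in short steps, each a Python script; the robot and the scene stay as the last script left them, time stands still between calls to the robot, and variables do not carry over. Pictures are saved under pics/ and viewed, at most 13 in all, crops included, and the job is handed in when it is done.

```bash
ls; mkdir -p pics; python3 - <<'E'
from workcell import *
import cv2,numpy as np
for n in("top","scene"):
    p,d=snapshot(n); np.savez(f"pics/{n}0.npz",p=p,d=d); cv2.imwrite(f"pics/{n}0.png",p[:,:,::-1])
    c=camera_params(n); print(n,c["mtx"].round(1).tolist(),c["R"].round(3).tolist(),c["t"].round(3).tolist())
s=get_state();print(s["time"],s["position"],s["orientation"])
E
```

```text
pics
top [[505.8, 0.0, 282.8], [0.0, 505.8, 204.1], [0.0, 0.0, 1.0]] [[-0.028, -0.999, -0.022], [-0.988, 0.031, -0.15], [0.15, 0.018, -0.988]] [0.048, 0.581, 1.59]
scene [[447.0, 0.0, 280.7], [0.0, 447.0, 217.9], [0.0, 0.0, 1.0]] [[0.175, 0.984, -0.015], [0.833, -0.156, -0.531], [-0.525, 0.08, -0.848]] [-0.097, -0.427, 1.529]
0.1 [0.21351264 0.58694399 0.23053369] [-3.14017990e+00  1.24976389e-04  2.79281683e+00]
```

View pics/top0.png

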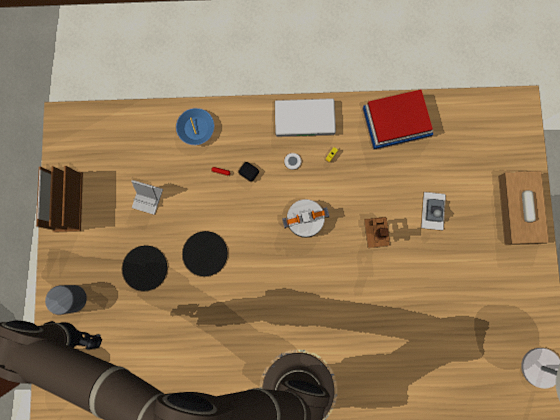

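View pics/scene0.png

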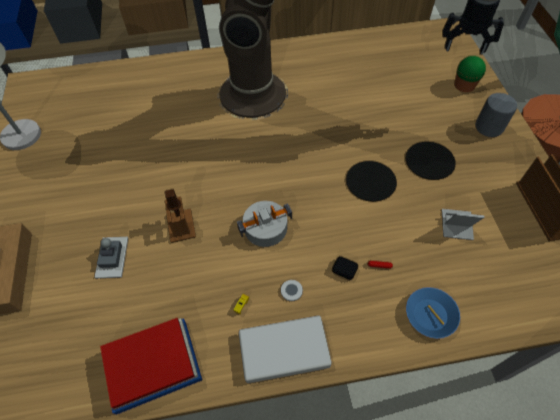

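Top view: the mats are at (205,253) and (145,268). The robot base is at about (298,385), so the nearer one is (205,253). The cover and tin are at (305,218), with orange tabs at (291,222) and (319,214); the only other round steel thing is the lamp foot at (541,368). The stirrer in its rest is at (378,232); nothing else looks like it. The brown box at (523,207) and the switch at (434,210) are both different.

```bash
cat > h.py <<'E'
from workcell import *
import cv2,numpy as np
def ray(c,u,v,fish=False):
    m=c["mtx"]; a=(u-m[0,2])/m[0,0]; b=(v-m[1,2])/m[1,1]
    if fish:
        r=np.hypot(a,b)+1e-12; d=np.array([a/r*np.sin(r),b/r*np.sin(r),np.cos(r)])
    else: d=np.array([a,b,1.])
    R=np.array(c["R"]); return -R.T@np.array(c["t"]), R.T@d
def onz(c,u,v,z,fish=False):
    o,d=ray(c,u,v,fish); return (o+d*(z-o[2])/d[2])
def blobs(mask,amin=20):
    n,l,s,ce=cv2.connectedComponentsWithStats(mask.astype(np.uint8))
    return [(ce[i].round(1),int(s[i,4]),s[i,:4],l==i) for i in range(1,n) if s[i,4]>=amin]
def hsv(p): return cv2.cvtColor(p,cv2.COLOR_RGB2HSV).astype(int)
E
python3 - <<'E'
from h import *
for n in("top","scene"):
    c=camera_params(n);f=np.load(f"pics/{n}0.npz");p,d=f["p"],f["d"];H=hsv(p);h,s,v=H[...,0],H[...,1],H[...,2]
    print(n,"base-ish")
    for ce,a,b,_ in blobs(p.max(2)<40,500): print(" dark",ce,a,b,onz(c,*ce,.005).round(4))
    for ce,a,b,_ in blobs((h>5)&(h<15)&(s>190)&(v>170),15): print(" orange",ce,a,onz(c,*ce,.08).round(4))
    for ce,a,b,_ in blobs((h<15)&(s>100)&(v<90),60): print(" brown",ce,a,b,onz(c,*ce,.145).round(4))
    # things' 3D points high up, by depth, near the rest
    uu,vv=np.meshgrid(range(560),range(420)); m=c["mtx"]
    X=np.stack([(uu-m[0,2])/m[0,0]*d,(vv-m[1,2])/m[1,1]*d,d],-1); W=(X-c["t"])@c["R"]
    for nm,(u0,v0,u1,v1),zl in([("rest",(355,205,405,255),.135),("tab",(275,195,335,245),.078)] if n=="top" else [("rest",(150,180,200,250),.135),("tab",(230,195,300,245),.078)]):
        Q=W[v0:v1,u0:u1].reshape(-1,3);Q=Q[Q[:,2]>zl]; print(nm,len(Q),Q.mean(0).round(4),Q.min(0).round(3),Q.max(0).round(3))
        for r in Q[::max(1,len(Q)//4)] if 0 else []: print(r)
f=np.load("pics/top0.npz")["p"][170:270,270:470]
cv2.imwrite("pics/crop.png",cv2.resize(f,None,fx=4,fy=4,interpolation=cv2.INTER_CUBIC)[:,:,::-1])
E
```

```text
top base-ish
 dark [204.6 253.3] 1556 [183 231  44  45] [0.4338 0.2916 0.005 ]
 dark [144.4 267.8] 1566 [123 246  44  45] [0.3924 0.4892 0.005 ]
 dark [ 63.  339.1] 1666 [  5 321 112  51] [0.1726 0.7492 0.005 ]
 dark [298.  393.6] 1564 [266 366  64  54] [-0.0126  0.0006  0.005 ]
 dark [213.5 401.4] 2823 [114 369 163  51] [-0.0298  0.266   0.005 ]
 orange [291.5 220.4] 27 [0.5244 0.0039 0.08  ]
 brown [58.7  2. ] 532 [  0   0 151   7] [1.2563 0.7399 0.145 ]
 brown [ 64.8 200.6] 1370 [ 38 166  45  65] [0.5992 0.6957 0.145 ]
 brown [381.6 232.9] 122 [375 227  14  12] [ 0.4707 -0.2643  0.145 ]
 brown [  6.2 385.7] 198 [  0 377  20  20] [0.0589 0.8477 0.145 ]
rest 78 [ 0.4577 -0.2381  0.3206] [ 0.337 -0.282  0.137] [4.850e-01 1.000e-03 1.659e+00]
tab 65 [ 0.4944 -0.032   0.3984] [ 0.337 -0.067  0.078] [5.510e-01 1.000e-03 1.659e+00]
scene base-ish
 dark [27.3 18.5] 576 [17  0 21 45] [-0.5819 -0.8138  0.005 ]
 dark [75.  19.3] 2027 [45  0 57 43] [-0.539  -0.6266  0.005 ]
 dark [248.8  46.8] 2727 [220   0  53  90] [-0.2392  0.0219  0.005 ]
 dark [474.7  22.5] 1556 [443   0  61  53] [-0.2136
[... 281 characters left out ...]
.005 ]
 dark [542.6 196.7] 1661 [520 159  40  78] [0.585  0.7563 0.005 ]
 dark [370.8 180.9] 1535 [346 162  50  39] [0.4396 0.2908 0.005 ]
 brown [544.6  20.8] 243 [533   3  22  38] [0.0059 0.9896 0.145 ]
 brown [464.3  85.1] 213 [455  76  24  17] [0.2468 0.6107 0.145 ]
 brown [551.3 153.7] 305 [535 134  25  46] [0.5387 0.7328 0.145 ]
 brown [542.4 198.5] 733 [518 167  42  73] [0.6677 0.6413 0.145 ]
 brown [173.2 202.4] 250 [165 190  18  28] [ 0.5093 -0.2626  0.145 ]
 brown [152.9 391.4] 213 [112 374  82  35] [ 0.9543 -0.3241  0.145 ]
rest 109 [ 0.5558 -0.2516  0.2452] [ 0.462 -0.283  0.135] [ 1.175 -0.094  1.068]
tab 62 [ 0.6722 -0.0512  0.2899] [ 0.521 -0.094  0.078] [ 1.175 -0.011  1.068]
```

View pics/crop.png

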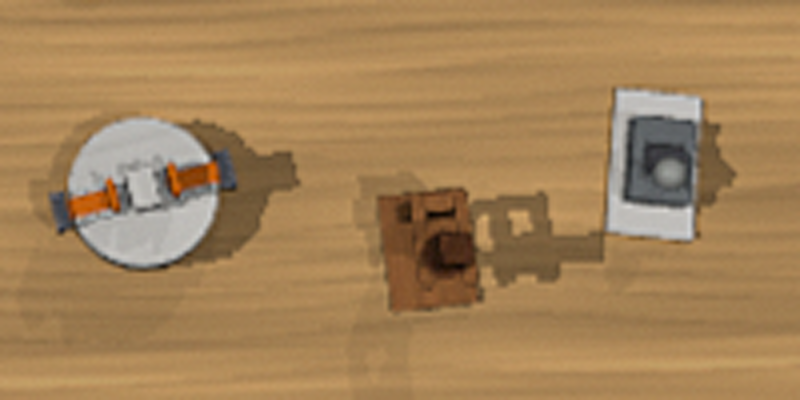

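Crop: cover at (145,193) with orange tabs and keepers at (62,212) and (226,170); the stirrer handle is at (452,250) in the rest, whose post side is up the image, so the slot opens towards the robot. I'm choosing these and going above the tin for a close look.

```bash
python3 - <<'E'
from h import *
c=camera_params("top")
ka=onz(c,270+62/4,170+212/4,.06);kb=onz(c,270+226/4,170+170/4,.06)
ctr=(ka+kb)/2; dv=ka-kb; yaw=np.arctan2(-dv[0],dv[1]); print(ctr,np.linalg.norm(dv),np.degrees(yaw))
for y in (yaw,yaw-np.pi): print(np.degrees(y),ik([ctr[0],ctr[1],.2],[np.pi,0,y]))
move_to([ctr[0]-.03,ctr[1]-.04,.27],[np.pi,0,yaw])
s=get_state();print(s["time"],s["position"],s["joint_pos"])
c=camera_params("wrist");p,d=snapshot("wrist");np.savez("pics/w1.npz",p=p,d=d,R=c["R"],t=c["t"],mtx=c["mtx"])
print(c["mtx"], -c["R"].T@c["t"]); cv2.imwrite("pics/w1.png",p[:,:,::-1])
E
```

```text
[ 0.53383835 -0.04246341  0.06      ] 0.13480515646280275 12.6780194016031
12.6780194016031 [-0.67728139  0.37478218  0.86230261  1.89230967 -0.33148281  1.0238743
 -1.02309315]
-167.3219805983969 [-0.44751308  0.31257057  0.54569365  1.87990633 -0.19075719  1.00052677
  1.97234785]
2.6833 [ 0.50413108 -0.08139144  0.26985202] [-0.70651093  0.23673102  0.93376753  1.86001119 -0.2081931   1.14752585
 -1.04691253]
[[325.1922621    0.         280.5803542 ]
 [  0.         325.1922621  202.59409141]
 [  0.           0.           1.        ]] [ 0.57023368 -0.06668193  0.41287487]
```

View pics/w1.png

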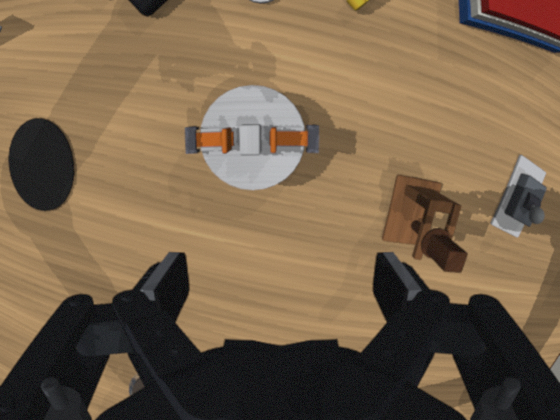

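Wrist view: cover plate centred near (252,138), tabs at (213,139) and (290,139), keepers at (192,139) and (313,137); the near mat is at (42,164) and the stirrer handle at (448,252). Next I'll fit the plate circle and the tab axis.

```bash
python3 - <<'E'
from h import *
f=np.load("pics/w1.npz");p=f["p"];c=dict(mtx=f["mtx"],R=f["R"],t=f["t"]);H=hsv(p);h,s,v=H[...,0],H[...,1],H[...,2]
g=(s<45)&(v>100); roi=np.zeros_like(g);roi[75:200,185:320]=1;m=(g&roi).astype(np.uint8)
cn=max(cv2.findContours(m,cv2.RETR_EXTERNAL,cv2.CHAIN_APPROX_NONE)[0],key=cv2.contourArea)
hull=cv2.convexHull(cn)[:,0]
P=np.array([onz(c,u,v_,.048,True)[:2] for u,v_ in hull]); (x,y),r=cv2.minEnclosingCircle(P.astype(np.float32)); print("plate",x,y,r)
A=np.c_[2*P,np.ones(len(P))];q=np.linalg.lstsq(A,(P**2).sum(1),rcond=None)[0];print("lsq",q[:2],np.sqrt(q[2]+q[:2]@q[:2]))
o=(h>4)&(h<16)&(s>180)&(v>120)&roi
L=[]
for ce,a,b,_ in blobs(o,40): print("or",ce,a,b,onz(c,*ce,.06,True).round(4))
L=[onz(c,*ce,.06,True) for ce,a,b,_ in blobs((v<95)&(s<90)&roi&(s>=0),60)]
for ce,a,b,_ in blobs((v<95)&(s<90)&roi,60): print("keep",ce,a,b,onz(c,*ce,.06,True).round(4))
ro=np.zeros_like(g);ro[100:230,0:85]=1
for ce,a,b,_ in blobs((p.max(2)<40)&ro,500): print("mat",ce,a,onz(c,*ce,.005,True).round(4))
br=(v<110)&(s>100);ro[:]=0;ro[160:290,370:480]=1
E
```

```text
plate 0.53702312707901 -0.040433354675769806 0.060747601091861725
lsq [ 0.53680661 -0.04081604] 0.05990712004656239
or [212.8 139.3] 407 [197 129  30  24] [ 5.275e-01 -1.000e-04  6.000e-02]
or [272.8 139.5] 115 [270 128   6  24] [ 0.541  -0.0647  0.06  ]
or [291.6 138.2] 365 [277 132  30  13] [ 0.5469 -0.0842  0.06  ]
keep [312.  136.5] 284 [305 124  14  29] [ 0.5538 -0.1053  0.06  ]
keep [191.6 139.4] 249 [186 126  14  27] [0.5227 0.0237 0.06  ]
mat [ 41.7 164.7] 4362 [0.4358 0.2822 0.005 ]
```

```bash
python3 - <<'E'
from h import *
def cf(P):
    q=np.linalg.lstsq(np.c_[2*P,np.ones(len(P))],(P**2).sum(1),rcond=None)[0];return q[:2].round(4),np.sqrt(q[2]+q[:2]@q[:2])
def mat(c,p,roi,fish):
    m=np.zeros(p.shape[:2],np.uint8);u0,v0,u1,v1=roi;m[v0:v1,u0:u1]=(p.max(2)<40)[v0:v1,u0:u1]
    cn=cv2.convexHull(max(cv2.findContours(m,cv2.RETR_EXTERNAL,cv2.CHAIN_APPROX_NONE)[0],key=cv2.contourArea))[:,0]
    return cf(np.array([onz(c,*q,.005,fish)[:2] for q in cn]))
f=np.load("pics/w1.npz")
print(mat(dict(mtx=f["mtx"],R=f["R"],t=f["t"]),f["p"],(0,100,85,230),True))
print(mat(camera_params("top"),np.load("pics/top0.npz")["p"],(178,225,232,282),False))
print(mat(camera_params("scene"),np.load("pics/scene0.npz")["p"],(340,155,400,205),False))
yaw=np.radians(13.5);o=[np.pi,0,yaw];x,y=.537,-.0408
move_to([x,y,.12],o);line_to([x,y,.063],feed=.1)
grip(.03);s=get_state();print(s["time"],s["grip_width"],s["grip_force"],s["contact_force"].round(1) if hasattr(s["contact_force"],"round") else s["contact_force"])
line_to([x,y,.16],feed=.12);s=get_state();print(s["time"],s["grip_width"],s["grip_force"],s["contact_force"])
p,d=snapshot("top");cv2.imwrite("pics/t2.png",p[:,:,::-1])
c=camera_params("wrist");p,d=snapshot("wrist");np.savez("pics/w2.npz",p=p,d=d,R=c["R"],t=c["t"],mtx=c["mtx"]);cv2.imwrite("pics/w2.png",p[:,:,::-1])
E
```

```text
(array([0.4339, 0.2896]), np.float64(0.07269975215299587))
(array([0.4342, 0.2916]), np.float64(0.07250682730225655))
(array([0.4374, 0.291 ]), np.float64(0.0722517235904421))
4.6917 0.03343637502473331 58.64505350589752 [-5.   2.4 20. ]
5.65 0.033187696896875105 60.09563326835632 [-0.36372994  0.16300229 -2.83553079]
```

View pics/w2.png

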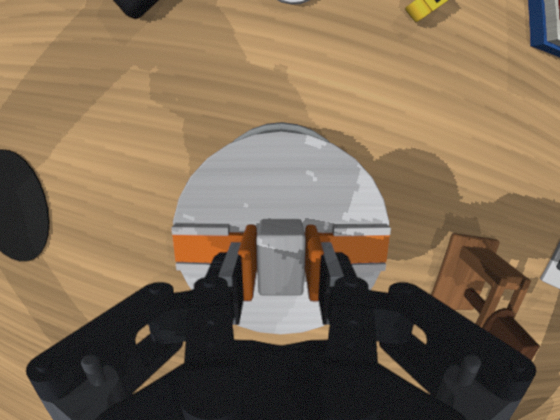

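Wrist view: the cover hangs level in the fingers, plate centred near (282,230), both tabs in against the block. It's off the tin, so I'm carrying it to the mat.

```bash
python3 - <<'E'
from h import *
mx,my=.4352,.2908
b=None;q0=np.array(get_state()["joint_pos"])
for yd in range(0,121,15):
    for sgn in(1,):
        q=ik([mx,my,.12],[np.pi,0,np.radians(yd)]); q2=ik([mx,my,.03],[np.pi,0,np.radians(yd)])
        if q is not None and q2 is not None:
            w=np.abs(q-q0).max()
            if b is None or w<b[0]: b=(w,yd)
print(b)
o=[np.pi,0,np.radians(b[1])]
move_to([mx,my,.12],o)
line_to([mx,my,.045],feed=.12);print(get_state()["contact_force"])
print(line_to([mx,my,.024],feed=.04,threshold=3));s=get_state();print(s["time"],s["position"],s["contact_force"])
grip(.085);s=get_state();print(s["time"],s["grip_width"])
line_to([mx,my,.16],feed=.2)
p,d=snapshot("top");cv2.imwrite("pics/t3.png",p[:,:,::-1]);np.savez("pics/t3.npz",p=p,d=d)
c=camera_params("wrist");p,d=snapshot("wrist");np.savez("pics/w3.npz",p=p,d=d,R=c["R"],t=c["t"],mtx=c["mtx"]);cv2.imwrite("pics/w3.png",p[:,:,::-1])
print(get_state()["time"])
E
```

```text
(np.float64(0.4939077358942815), 75)
[ 0.49305871 -0.22674978 -1.75293127]
True
8.25 [0.43563397 0.2913982  0.03205381] [-2.29986451 -1.51429334 13.09675652]
8.8083 0.08499249532990413
9.7
```

View pics/w3.png

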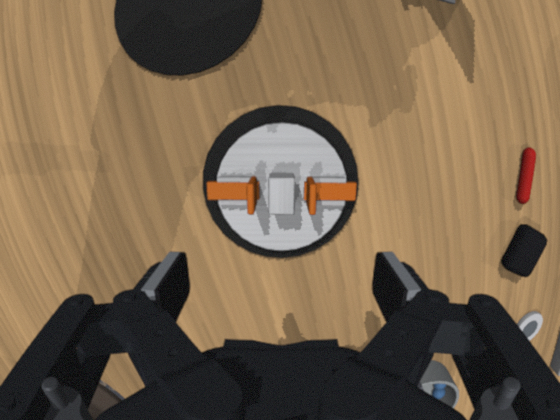

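The wrist view shows the cover flat and right way up, centred on the near mat: plate at (283,187), mat ring at (281,182). Now I'll look at the tin and the stirrer.

```bash
python3 - <<'E'
from h import *
o=[np.pi,0,np.radians(10)]
move_to([.45,-.17,.27],o)
c=camera_params("wrist");p,d=snapshot("wrist");np.savez("pics/w4.npz",p=p,d=d,R=c["R"],t=c["t"],mtx=c["mtx"]);cv2.imwrite("pics/w4.png",p[:,:,::-1])
print(get_state()["time"])
for n in("top","scene"):
    q,_=snapshot(n);cv2.imwrite(f"pics/{n}4.png",q[:,:,::-1])
# heights near rest
uu,vv=np.meshgrid(range(560),range(420));m=c["mtx"];a=(uu-m[0,2])/m[0,0];b=(vv-m[1,2])/m[1,1];r=np.hypot(a,b)+1e-12
k=np.tan(r)/r; X=np.stack([a*k*d,b*k*d,d],-1);W=(X-c["t"])@c["R"];np.save("pics/W4.npy",W)
ok=(d>0)&(W[...,0]>.38)&(W[...,0]<.6)&(W[...,1]<-.18)&(W[...,1]>-.36)
for lo,hi in((.003,.03),(.086,.093),(.093,.10),(.10,.138),(.14,.15),(.15,.3)):
    Q=W[ok&(W[...,2]>lo)&(W[...,2]<hi)]
    if len(Q): print(lo,hi,len(Q),Q.min(0).round(3),Q.max(0).round(3),np.median(Q,0).round(4),cv2.minAreaRect(Q[:,:2].astype(np.float32)))
E
```

```text
11.4833
0.003 0.03 2265 [ 0.383 -0.351  0.003] [ 0.592 -0.187  0.03 ] [ 0.4924 -0.2563  0.0103] ((0.493814617395401, -0.25310975313186646), (0.164106547832489, 0.20912961661815643), 79.77926635742188)
0.086 0.093 976 [ 0.45  -0.294  0.086] [ 0.525 -0.247  0.093] [ 0.501  -0.2573  0.0902] ((0.48775047063827515, -0.2718188762664795), (0.07284519821405411, 0.04453083500266075), 4.550166606903076)
0.093 0.1 327 [ 0.457 -0.286  0.093] [ 0.494 -0.253  0.1  ] [ 0.4827 -0.2605  0.0954] ((0.4780891239643097, -0.26649224758148193), (0.02647395059466362, 0.036818139255046844), 63.43988800048828)
0.1 0.138 411 [ 0.463 -0.281  0.1  ] [ 0.488 -0.258  0.138] [ 0.4791 -0.26    0.1195] ((0.48031148314476013, -0.26466163992881775), (0.015851885080337524, 0.031627677381038666), 51.523948669433594)
0.14 0.15 691 [ 0.463 -0.284  0.14 ] [ 0.488 -0.259  0.147] [ 0.4757 -0.2698  0.1452] ((0.47546279430389404, -0.271478533744812), (0.02385503612458706, 0.024775132536888123), 2.4355220794677734)
0.15 0.3 819 [ 0.446 -0.224  0.282] [ 0.47  -0.209  0.3  ] [ 0.4631 -0.2115  0.2934] ((0.45966944098472595, -0.21219444274902344), (0.01438637264072895, 0.022644173353910446), 62.87335205078125)
```

View pics/w4.png

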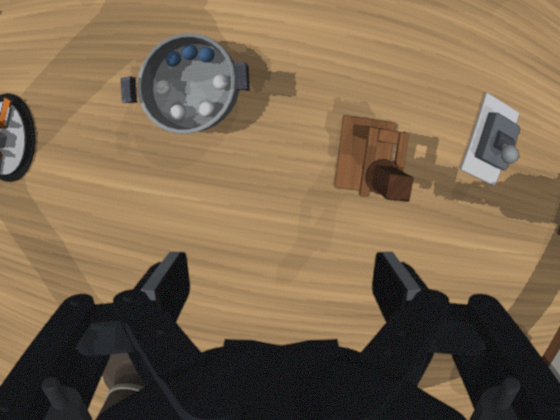

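The wrist view shows the blue beads on the far side at (173,59), (190,52) and (206,54), the white beads at (220,82), (207,107), (178,111) and (163,88), and the stirrer handle at (397,184) upright in its rest. Depth puts the stirrer axis at (0.4755, -0.2714) with the rest's yaw about 4°. Next I'll take the stirrer.

```bash
cat >> h.py <<'E'
TX,TY,TYAW=.537,-.0408,np.radians(13.5)
def tin2w(r,deg): a=np.radians(deg)+TYAW; return TX+r*np.cos(a),TY+r*np.sin(a)
def beads(c,p,roi,fish):
    H=hsv(p);h,s,v=H[...,0],H[...,1],H[...,2];k=np.zeros(h.shape,bool);u0,v0,u1,v1=roi;k[v0:v1,u0:u1]=1
    for nm,m in(("blue",(h>95)&(h<130)&(s>110)&k),("pale",(v>190)&(s<40)&k)):
        for ce,a,b,_ in blobs(m,12):
            w=onz(c,*ce,.014,fish)[:2]-[TX,TY];x=w[0]*np.cos(TYAW)+w[1]*np.sin(TYAW);y=-w[0]*np.sin(TYAW)+w[1]*np.cos(TYAW)
            if np.hypot(x,y)<.06: print(nm,ce,a,b[2:],(1e3*np.array([x,y])).round(1),"r %.1f ang %.0f"%(1e3*np.hypot(x,y),np.degrees(np.arctan2(y,x))))
E
python3 - <<'E'
from h import *
f=np.load("pics/w4.npz");beads(dict(mtx=f["mtx"],R=f["R"],t=f["t"]),f["p"],(140,35,240,130),True)
x,y=.4755,-.2714;o=[np.pi,0,np.radians(4)]
move_to([x,y,.19],o);line_to([x,y,.125],feed=.15);print(line_to([x,y,.100],feed=.06,threshold=6))
grip(.015);s=get_state();print(s["time"],s["position"],s["grip_width"],s["grip_force"],s["contact_force"],s["orientation"])
line_to([x,y,.205],feed=.12);s=get_state();print(s["time"],s["position"],s["grip_width"],s["contact_force"])
p,d=snapshot("scene");cv2.imwrite("pics/s5.png",p[150:260,130:310,::-1].repeat(4,0).repeat(4,1))
E
```

```text
blue [188.8  51.6] 135 [14 14] [42.   0.2] r 42.0 ang 0
blue [205.7  54.1] 146 [15 13] [ 35.8 -21.2] r 41.7 ang -31
blue [172.8  58.2] 124 [13 13] [36.6 21.6] r 42.5 ang 31
pale [216.2  81.2] 32 [5 9] [ -0.1 -32.4] r 32.4 ang -90
pale [203.7 108. ] 65 [9 9] [-31.9 -14.4] r 35.0 ang -156
pale [174.6 110.8] 47 [6 9] [-31.2  23.7] r 39.2 ang 143
False
13.9583 [ 0.47565646 -0.27147685  0.10024751] 0.023585128259612197 58.654966950416565 [0.39134538 1.0232605  3.47823769] [ 3.14152412e+00 -4.31455998e-04  6.97929193e-02]
14.9833 [ 0.47519273 -0.271006    0.20435422] 0.023403439060730634 [ 0.23984742  0.7698215  -0.74383151]
```

View pics/s5.png

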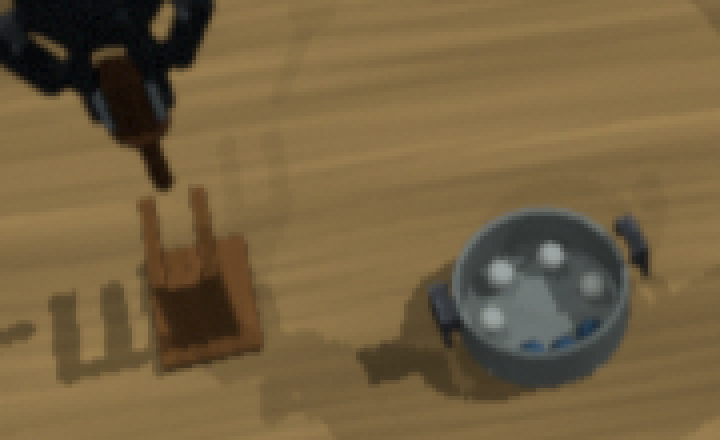

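The crop shows the stirrer clear of its rest in the fingers, rod upright at (155,160), and the beads still as found. I'm entering the gap at 60° in the tin's frame and pushing clockwise along the wall.

```bash
python3 - <<'E'
from h import *
x,y=tin2w(.043,60)
line_to([x,y,.205],feed=.25);line_to([x,y,.13],feed=.15)
print(line_to([x,y,.085],feed=.06,threshold=5));s=get_state();print(s["time"],s["position"],s["contact_force"])
f0=np.array(s["contact_force"]);mx=0
for a in np.arange(48,-133,-12):
    x,y=tin2w(.043,a); hit=line_to([x,y,.085],feed=.06,threshold=7)
    f=np.array(get_state()["contact_force"])-f0;mx=max(mx,np.linalg.norm(f))
    if hit: print("hit",a,f);break
s=get_state();print(s["time"],mx,s["position"],s["orientation"])
p,d=snapshot("scene");np.savez("pics/s6.npz",p=p);q=camera_params("scene")
a=p[160:270,180:350];b,_=snapshot("top");np.savez("pics/t6.npz",p=b);b=b[165:275,220:390]
cv2.imwrite("pics/s6.png",cv2.resize(np.hstack([a,b])[:,:,::-1],None,fx=2.3,fy=2.3,interpolation=cv2.INTER_CUBIC))
E
```

```text
False
17.8583 [5.49392005e-01 2.03581608e-04 8.51965944e-02] [0.27481778 0.38851927 0.23817999]
22.6583 2.4921269064307277 [ 0.51597776 -0.07822183  0.08494043] [-3.14109750e+00  5.09120246e-04  7.00530056e-02]
```

View pics/s6.png

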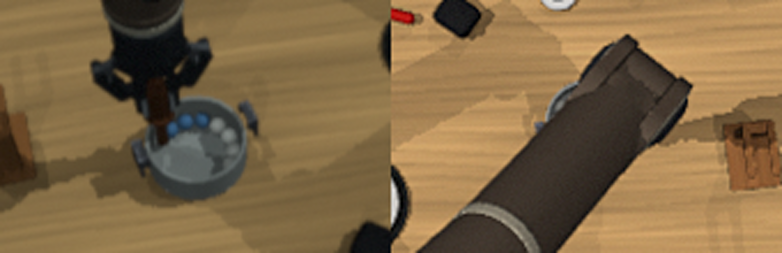

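The scene crop shows the rod in the tin with the three blue beads in a row next to it, at (172,130), (186,121) and (203,120), on the robot's side, followed by whites. I'll back off slightly, lift and measure.

```bash
python3 - <<'E'
from h import *
beads(camera_params("scene"),np.load("pics/s6.npz")["p"],(230,190,300,250),False)
x,y=tin2w(.043,-126);line_to([x,y,.085],feed=.04);line_to([x,y,.205],feed=.12)
line_to([.4755,-.2714,.205],feed=.25)
s=get_state();print(s["time"],s["position"],s["orientation"],s["contact_force"])
p,_=snapshot("scene");print("scene");beads(camera_params("scene"),p,(230,190,300,250),False)
t,_=snapshot("top");print("top");beads(camera_params("top"),t,(275,190,340,250),False)
c=camera_params("wrist");w,d=snapshot("wrist");np.savez("pics/w7.npz",p=w,d=d,R=c["R"],t=c["t"],mtx=c["mtx"])
a=p[170:260,140:310];b=w[:,:]
a=cv2.resize(a,(560,296),interpolation=cv2.INTER_CUBIC)
cv2.imwrite("pics/c7.png",np.vstack([a,cv2.resize(b,(560,296))[:, :]])[:,:,::-1])
E
```

```text
blue [261.3 213. ] 94 [18 10] [-39.9   5.8] r 40.3 ang 172
25.1083 [ 0.47567947 -0.27039524  0.20452278] [-3.14061997e+00  6.25719143e-04  7.04141625e-02] [ 0.80024648  1.00747203 -0.6571897 ]
scene
blue [260.4 213.3] 103 [20 11] [-40.    3.2] r 40.1 ang 175
top
blue [310.7 230.1] 43 [12  7] [-41.4  -7.3] r 42.0 ang -170
blue [301.3 231.2] 19 [5 5] [-36.8  23.2] r 43.5 ang 148
```

View pics/c7.png

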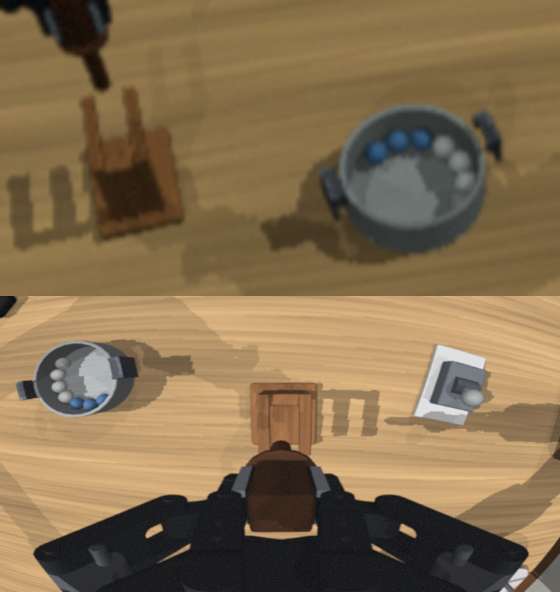

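The top half shows the blues at (375,152), (398,140) and (421,139), in a row on the side opposite their start, with the whites beyond them. In the wrist half the stirrer hangs straight over the slot at (282,430). Now I'll hang it back.

```bash
python3 - <<'E'
from h import *
x,y=.4755,-.2714
line_to([x,y,.115],feed=.12);print(get_state()["contact_force"])
h=line_to([x,y,.0985],feed=.03,threshold=2.5);s=get_state();print(h,s["position"],s["contact_force"])
if s["position"][2]<.104:
    grip(.06);line_to([x,y,.22],feed=.12);move_to([.38,-.12,.27],[np.pi,0,np.radians(4)]);wait(.3)
print(get_state()["time"])
p,_=snapshot("scene");t,_=snapshot("top");w,_=snapshot("wrist")
c=lambda i,w,h:cv2.resize(i,(w,h),interpolation=cv2.INTER_CUBIC)
cv2.imwrite("pics/c8.png",np.vstack([np.hstack([c(p[150:330,130:420],400,248),c(t[140:290,170:450],400,248)]),np.hstack([c(w,400,300),c(p[160:260,140:290],400,300)])])[:,:,::-1])
E
```

```text
[ 0.69341837  0.2374966  -0.60339677]
True [ 0.47555562 -0.27118945  0.10022749] [-0.14162089  1.78710325  6.58641653]
29.475
```

View pics/c8.png

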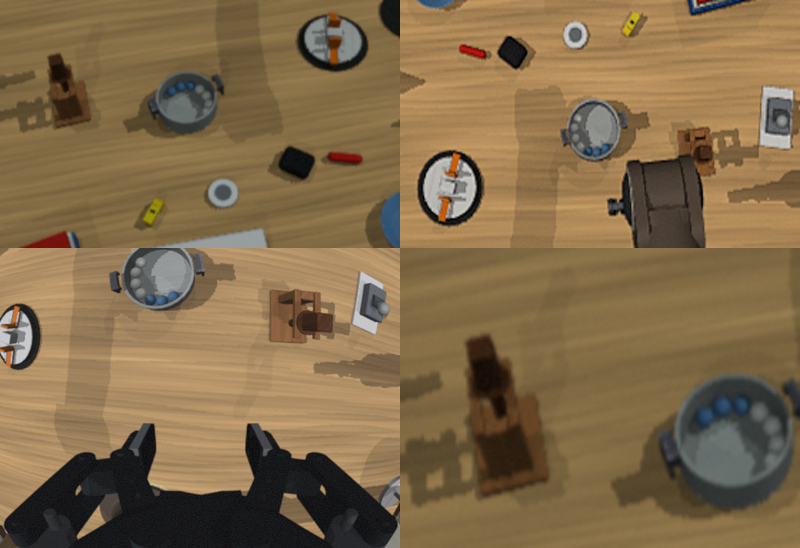

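The stirrer hangs upright in its rest at (485,385) in the lower-right panel. The beads are in the tin with the blues on the opposite side, the cover is centred on the mat, and the other things look undisturbed.

```bash
python3 -c "
from workcell import *
print(hand_in())"
```

```text
the job is handed in; nothing more can be done
None
```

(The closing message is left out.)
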